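# Second padlock onto the sprung display prong

### The arm

A 6-joint arm with a two-finger parallel gripper is mounted at the origin on the work surface. World frame = base frame: x ahead of the robot, y to its left, z up, the work surface at z = 0. Lengths are in m, angles in rad, forces in N, time in s.
With the tool pointing down it reaches from about 0.425 to 0.95 m from the base axis. Payload 3.5 kg.
Tool frame: the origin (TCP) lies midway between the tips of the shut fingers; the grasp point (between the pads) lies 19 mm behind it; z points along the fingers, y is the line along which they close (so a half turn about z gives the same grasp; the last joint's range is limited). The gripper opens to 85 mm and grips with 20 to 120 N. Pads are 22 mm wide; open, the fingers measure 114 mm over their backs; the gripper's body (76 mm by 85 mm) begins 54 mm behind the grasp point. The pads swing forward as they close: fully open they stand 13 mm farther back than shut.
Start: joints at [0.994, 0.286, 1.577, -0, 1.279, -0.15], TCP at [0.279, 0.614, 0.231] pointing down, gripper open.
Joint ranges: [-2.77, 2.77], [-0.9, 2.22], [0.21, 2.48], [-1.53, 4.67], [0.24, 2.81], [-2.84, 2.84]. Speed limits (rad/s): [2.79, 2.79, 3.14, 3.14, 3.14, 3.14].

### API

Orientations are given as a unit quaternion [x, y, z, w].
In Python, from plant import ctrl, cams, order gives the robot as it stands.
- The arm moves only by the tool move_arm, never from a script. Its argument "plan" is one flat list of numbers, 7 for each row, row after row: the shift along the world's x, y, z in mm, then the turn, a rotation vector about the world's x, y, z in degrees, then the finger opening in mm, from 0 to 85.4. A call has 1 to 12 rows; each row shifts and turns the commanded pose from where the row before left it; what a row does not reach is not made up. A row lasts 1/10 s, in which the tool goes at most 50 mm and 8.59 degrees, less where a joint would pass 70% of its speed; a pose out of reach is approached as far as the arm can. A call is refused whole if a number of a shift passes 50 or a number of a turn 8.59, either way. A call with a gripper value outside its range is refused whole. The fingers move at their own pace and stop on an object; "newtons" is the grip in N (left out, the last holds). Time passes only in rows, so rows that do not move let the fingers close. It gives the time, the measured TCP pose, the force, the opening and the grip force at its end, in the units of the state.
- ctrl.get_state(): the state, without advancing time (a new reading comes with each control period).
- cams.read_camera(name): name is "scene" or "side" or "wrist"; returns a dict with "color" (384x512x3 uint8, red, green, blue), "fov_y" (degrees; the focal length in pixels is half the picture's height over the tangent of half this angle, whatever the lens; pixels are square), "cx", "cy" (the principal point, pixels), "k1" (the pictures are not rectified: a ray, as slopes to the right and down, at radius r is drawn at 1 + k1 r^2 times it, then the intrinsics apply), "origin" and "orientation" of the camera in the world; the wrist camera has in their place "T_tool_cam" (4x4, takes a point from camera to tool coordinates, whose origin is the TCP and whose axes are the flange's). Camera axes: x right, y up, looking along -z (the intrinsics and any distortion apply to the point x, -y, -z); pixel columns grow to the right and rows downward; lengths in m; the calibration is good to about 2 mm. A picture is of the moment at which its call begins: read the wrist's pose just before it. There is no depth.
- order.sign_off(): hands the job in; it is judged then, once.
The state is a dict: "time": time; "qpos": joint angles; "dq": joint speeds; "joint_efforts": joint torques, N m; "eef_pos": TCP position; "tcp_rot": TCP orientation; "contact_force": force on the tool from outside, world axes, zero at the start; "wrist_torque": the same for the moment, N m; "opening": opening from 0.0 (shut) to 1.0 (fully open); "finger_force": force on a finger pad.
Only numpy, scipy, OpenCV 4.12 (cv2) and the standard library are available. Lean on these libraries where they do the work, as an engineer would, in place of code of your own. Each camera call takes 0.05 s, during which the arm holds its last target. There are 200 camera calls.

### The job

Hang the loose blue padlock by its shackle on the prong of the display stand, in front of the slightly smaller blue padlock that already hangs there. Once it hangs, slide it gently along the prong so that it pushes the first one back, until you feel the sprung stop behind the pair give a little; pause there for half a second, then let go, leaving both locks hanging freely close together. Do not strain the slender prong or squeeze the locks hard, do not knock the first lock off, and leave the other things on the bench alone.

Things in the scene. Friction and masses are not known exactly. Their poses are not given: they have to be found in the camera images.
- new_lock: loose blue padlock to hang, standing upright, 0.13 to 0.25 kg. Origin: centre of underside, z up. Body 26 thick (x) by 46 wide (y) by 42 high; above it a closed shackle of 6 bar, legs at y = -14 and 14, round arch; clear opening 22 wide, 23 high (z = 42 to 65), seen through along x; 71 tall in all. Front and back alike
- new_grip (a point): middle of the loose blue lock's body, 30 above its underside. Grip here from above across the 46 width (fingers closing along the lock's y, outside the shackle), so that the prong can pass through the shackle between the fingers
- new_eye (a point): on the loose blue padlock, 61.3 above its underside, just under the top of the shackle opening: it lies on the prong's axis when the lock hangs
- first_lock: blue padlock like the loose one but 38 wide (all else alike: sizes, frame, mass range) already hanging on the prong by its shackle, free to slide and swing, its x along the prong. Sliding it costs 1 to 3 N. Behind it is a free gap of 12 to 40 to the stop's pad
- first_eye (a point): on the first padlock, 61.3 above its underside: on the prong's axis
- rack: fixed display stand: dark foot, white post, one level round steel prong, 7 thick. Origin under the post at bench height, z up. The prong runs from the post along the stand's -x, axis at y = 0, 150 above the bench; at x = -192 it turns up to its tip. Nothing is higher than 10 above its axis but the shackles. More than 20 N of lock or robot on it is too much
- prong_tip (a point): centre of the rounded end (radius 3.5) of the prong's upturned tip: x = -200 of the stand, 6.5 above the prong's axis, so its top is 10 above the axis. The shackle opening passes over it when the lock is carried level along the stand's +x with its underside about 100 above the bench (eye 11 above the prong's axis)
- hang_point (a point): on the prong's axis 170 from the post (stand x = -170, 150 high), inside the tip: always free of the first lock. Bring the new lock's middle here, then lower it 11 until the shackle rests on the prong. If it is pressed down while it slides, its own drag hides the feel of the stop: lift it 1 to 2 again
- prong_root (a point): prong's axis at the post. Between it and the first lock a stop is clamped: red pad 40 wide, 8 to 60 below the prong's axis, sprung along the prong (4 N per mm, 9 of travel). Its face is anywhere from stand x = -65 to -35, not measured: feel for it. Press it in 1.5 to 2.5 (6 to 10 N between the locks); over 12 N between the locks is too much
- red_lock: bystander: red padlock of the same size standing on the bench
- yellow_lock: bystander: yellow padlock of the same size standing on the bench
- hammer: bystander: hammer lying on the bench
- screwdriver: bystander: screwdriver lying on the bench
- yellow_bin: bystander: yellow open bin, 100 by 120 by 60
- oil_can: bystander: blue can, 48 across, 130 high
Not all that is in view belongs to the job. Leave any orange or purple look-alike of the new_lock alone. Leave any orange look-alike of the first_lock alone.

How it is judged:
By the outcome, as a careful person would: the job done as asked, in the order asked, and still so for the second after the job is handed in, with the robot touching nothing.
It also fails if it takes over 70 s, if anything falls off the work surface, if the arm or the gripper's body presses on something with over 40 N, if the wrist force passes 120 N, or if a joint passes its speed limit or range.

## Working session

There is one attempt and no reset: what is moved stays moved. The work goes in short steps, Python scripts to look and compute and a tool call to move; the robot and the scene stay as the last step left them, time stands still between calls to the robot, and variables do not carry over. Pictures are saved under pics/ and viewed, at most 12 in all, crops included, and the job is handed in when it is done.

Besides the shell and the picture viewer there is one more tool, called after "Emit:" in YAML: its name, and indented under it one key for each argument. move_arm: Moves the arm, as the interface text tells. Its arguments: {"type":"object","properties":{"plan":{"type":"array","items":{"type":"number"}},"newtons":{"type":"number"}},"required":["plan"]}

```bash
mkdir -p pics
cat > h.py <<'E'
import numpy as np, cv2
from scipy.spatial.transform import Rotation as R
from plant import ctrl, cams, order
def shot(n):
    s=ctrl.get_state(); c=cams.read_camera(n)
    if 'T_tool_cam' in c:
        T=np.eye(4);T[:3,:3]=R.from_quat(s['tcp_rot']).as_matrix();T[:3,3]=s['eef_pos'];T=T@np.array(c['T_tool_cam'])
        c['o'],c['M']=T[:3,3],T[:3,:3]
    else: c['o'],c['M']=np.array(c['origin']),R.from_quat(c['orientation']).as_matrix()
    c['f']=192/np.tan(np.radians(c['fov_y'])/2); return c
def save(c,p): cv2.imwrite(p,c['color'][...,::-1])
def ray(c,u,v):
    d=np.array([(u-c['cx'])/c['f'],(v-c['cy'])/c['f']]);p=d.copy()
    for _ in range(20): p=d/(1+c['k1']*(p@p))
    r=c['M']@np.array([p[0],-p[1],-1]);return r/np.linalg.norm(r)
def onz(c,u,v,z):
    r=ray(c,u,v);return c['o']+r*(z-c['o'][2])/r[2]
def tri(c1,p1,c2,p2):
    a,b=ray(c1,*p1),ray(c2,*p2);t=np.linalg.lstsq(np.c_[a,-b],c2['o']-c1['o'],rcond=None)[0]
    P,Q=c1['o']+t[0]*a,c2['o']+t[1]*b;return (P+Q)/2,np.linalg.norm(P-Q)
def proj(c,P):
    q=c['M'].T@(np.array(P)-c['o']);p=np.array([q[0],-q[1]])/-q[2];p=p*(1+c['k1']*(p@p));return p*c['f']+[c['cx'],c['cy']]
E
python3 - <<'E'
from h import *
for n in('scene','side','wrist'):
    c=shot(n);save(c,f'pics/{n}0.png');print(n,c['o'],c['M'][:,2],c['f'])
s=ctrl.get_state();print(s)
a=np.vstack([cv2.imread(f'pics/{n}0.png') for n in('scene',)])
E
```

```text
scene [1.66535581 0.02391212 0.98967212] [0.78810695 0.03198338 0.61470684] 485.1765095175443
side [ 0.10521427 -0.69659717  0.68724033] [-0.45070924 -0.67961487  0.57877873] 405.0912020522174
wrist [0.20841976 0.64748011 0.37358164] [-0.28080205  0.13112325  0.95076648] 275.7258960030475
{'time': 0.15, 'qpos': array([ 9.94004214e-01,  2.87045266e-01,  1.57783677e+00, -8.73634794e-06,
        1.27859326e+00, -1.49999620e-01]), 'dq': array([ 0.00124345, -0.00115071, -0.00498   , -0.0004137 , -0.00106835,
        0.00080823]), 'joint_efforts': array([ 9.03891178e-04, -4.06610334e+01, -2.93139535e+01, -1.70472781e-04,
        3.93367780e-03,  1.32856448e-05]), 'eef_pos': array([0.27911295, 0.61403212, 0.23021165]), 'tcp_rot': array([ 2.11778998e-01,  9.77317129e-01, -8.81334613e-04, -3.30684171e-04]), 'contact_force': array([ 0.40340056, -0.63473795, -0.57268564]), 'wrist_torque': array([-0.00022761, -0.04230453,  0.01391138]), 'finger_force': 0.0, 'opening': 1.0019189307484306}
```

View pics/scene0.png

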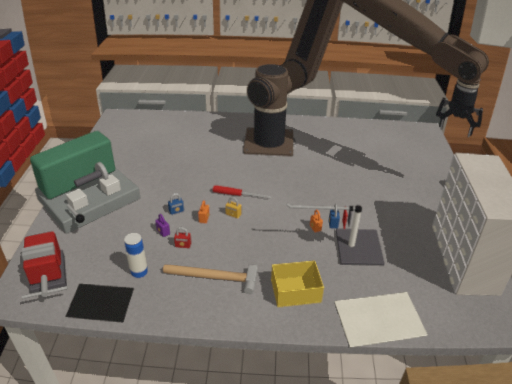

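View pics/side0.png

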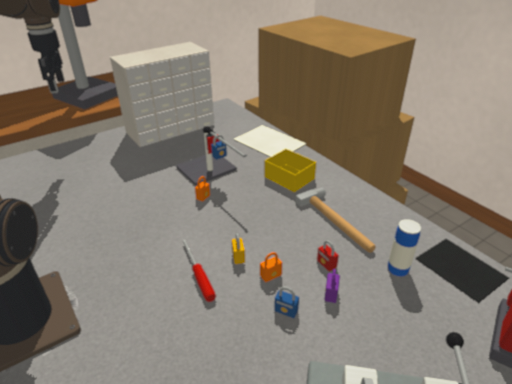

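Run:
```python
import cv2,numpy as np
a=cv2.imread('pics/scene0.png');b=cv2.imread('pics/side0.png')
z=lambda i,x0,y0,x1,y1:cv2.resize(i[y0:y1,x0:x1],(400,300),interpolation=cv2.INTER_CUBIC)
cv2.imwrite('pics/crop1.png',np.vstack([np.hstack([z(a,280,185,400,275),z(b,160,110,280,200)]),np.hstack([z(a,140,180,260,270),z(b,240,230,360,320)])]))
```

```text
(no output)
```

View pics/crop1.png

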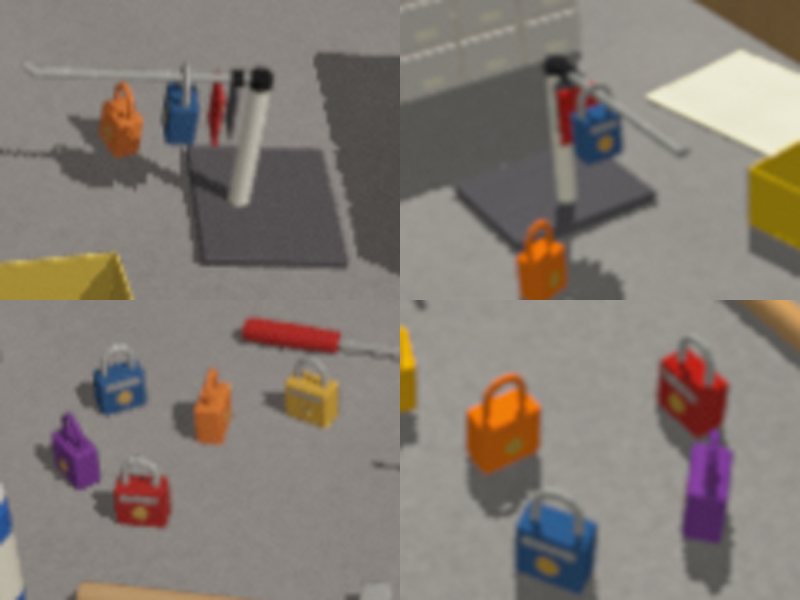

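Loose blue lock: scene (176,204), side (287,303); orange and purple look-alikes at scene (204,212), (163,225), red (182,238), yellow (234,208) are not blue. The hanging blue one (scene 334,217) is the first lock. Prong tip is at scene (288,205), side (245,156).

Run:
```python
from h import *
a,b=shot('scene'),shot('side')
def P(n,p,q): print(n,*[np.round(x,4) for x in tri(a,p,b,q)])
P('tip',(288.4,205),(244.9,155.8))
P('postfoot',(352.3,246),(209.5,170))
P('posttop',(358,208),(206.5,129))
P('first body',(334.5,218.5),(219.5,150))
P('new body',(176,206),(286.5,304.5))
P('new top',(176,195),(287,289))
for n,uv,z in(('orange',(204,213),.02),('yellow',(234,209),.02),('red',(182,240),.02),('orange2',(316.5,222),.02),('purple',(163,227),.02)):print(n,onz(a,*uv,z))
# foot corners
for uv in((337,230),(377,229),(384,262),(341,264)):print(onz(a,*uv,.012))
h=cv2.cvtColor(a['color'],cv2.COLOR_RGB2HSV)
m=((h[...,0]>100)&(h[...,0]<125)&(h[...,1]>130)).astype(np.uint8)
n,l,s,c=cv2.connectedComponentsWithStats(m)
print([(s[i],c[i]) for i in range(1,n) if s[i,4]>30])
```

```text
tip [0.5946 0.0684 0.152 ] 0.0019
postfoot [0.5908 0.2698 0.0046] 0.0012
posttop [0.5903 0.2654 0.1495] 0.0019
first body [0.5932 0.2022 0.1085] 0.0044
new body [ 0.4577 -0.2868  0.0194] 0.0017
new top [ 0.4582 -0.2838  0.0639] 0.0037
orange [ 0.48622292 -0.19057154  0.02      ]
yellow [ 0.45873442 -0.09768473  0.02      ]
red [ 0.61722886 -0.23821531  0.02      ]
orange2 [0.50384523 0.16413833 0.02      ]
purple [ 0.56349171 -0.30684025  0.02      ]
[0.52821593 0.22755176 0.012     ]
[0.51484456 0.35483844 0.012     ]
[0.66099438 0.3555343  0.012     ]
[0.67635378 0.22831874 0.012     ]
[(array([  3,  32,  21,  21, 218], dtype=int32), array([15.28440367, 39.97706422])), (array([  0,  92,  39,  35, 534], dtype=int32), array([ 17.84269663, 108.53370787])), (array([  0, 162,  14,  24, 244], dtype=int32), array([  5.71311475, 173.43852459])), (array([169, 200,  13,  14,  65], dtype=int32), array([173.18461538, 205.41538462])), (array([330, 211,   9,  17,  95], dtype=int32), array([333.53684211, 220.05263158])), (array([126, 241,  17,  13, 144], dtype=int32), array([134.54166667, 247.9375    ])), (array([131, 269,  16,   9,  60], dtype=int32), array([139.2       , 273.66666667]))]
```

Emit:
move_arm:
  plan: [19, -50, 3, 0, 0, -8.5, 85, 19, -50, 3, 0, 0, -8.5, 85, 19, -50, 3, 0, 0, -8.5, 85, 19, -50, 3, 0, 0, -8.5, 85, 19, -50, 3, 0, 0, -8.5, 85, 19, -50, 3, 0, 0, -8.5, 85, 19, -50, 3, 0, 0, -8.5, 85, 19, -50, 3, 0, 0, -8.5, 85, 19, -50, 3, 0, 0, -8.5, 85, 19, -50, 3, 0, 0, -8.5, 85]

```text
time: 1.25
eef_pos: [0.4569, 0.1459, 0.2597]
tcp_rot: [0.818, 0.575, 0.0, 0.0]
contact_force: [0.7, -0.1, -1.1]
opening: 0.991
finger_force: 0.0
```

Emit:
move_arm:
  plan: [0, -48, 0, 0, 0, -8.5, 85, 0, -48, 0, 0, 0, -8.5, 85, 0, -48, 0, 0, 0, -8.5, 85, 0, -48, 0, 0, 0, -8.5, 85, 0, -48, 0, 0, 0, -8.5, 85, 0, -48, 0, 0, 0, -8.5, 85, 0, -48, 0, 0, 0, -8.5, 85, 0, -48, 0, 0, 0, -8.5, 85, 0, 0, 0, 0, 0, 0, 85, 0, 0, 0, 0, 0, 0, 85]

```text
time: 2.25
eef_pos: [0.4563, -0.2371, 0.259]
tcp_rot: [1.0, 0.021, -0.0, -0.0]
contact_force: [-0.2, -0.5, 0.3]
opening: 0.998
finger_force: 0.0
```

Run:
```python
from h import *
c=shot('wrist');save(c,'pics/w1.png');s=ctrl.get_state();print(s['eef_pos'],s['qpos'],s['tcp_rot'],s['time'],proj(c,(.458,-.285,.02)))
h=cv2.cvtColor(c['color'],cv2.COLOR_RGB2HSV)
m=((h[...,0]>100)&(h[...,0]<125)&(h[...,1]>130)).astype(np.uint8)
n,l,st,ce=cv2.connectedComponentsWithStats(m)
print([(st[i],ce[i]) for i in range(1,n) if st[i,4]>30])
x,y=proj(c,(.458,-.285,.05)).astype(int);x0,y0=max(0,x-80),max(0,y-60)
cv2.imwrite('pics/w1c.png',cv2.resize(c['color'][y0:y0+120,x0:x0+160,::-1],None,fx=5,fy=5,interpolation=cv2.INTER_CUBIC));print(x0,y0)
```

```text
[ 0.45646455 -0.23604079  0.25899864] [-6.75098942e-01 -9.49876416e-02  1.93660249e+00  4.77122629e-04
  1.30098128e+00  8.51230848e-01] [ 9.99754113e-01  2.21677445e-02 -2.36973974e-04 -4.98431929e-04] 2.3 [287.61007218 160.38641254]
[(array([270, 143,  38,  34, 500], dtype=int32), array([287.916, 158.558]))]
210 105
```

View pics/w1c.png

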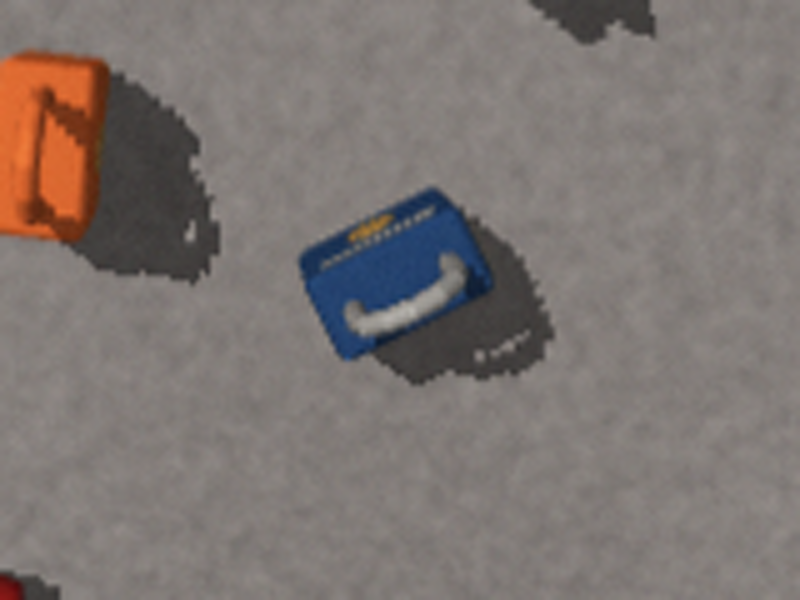

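The blue lock in the crop is at (395,275); its top-face corners are (308,280), (450,208), (492,288), (347,360). The orange look-alike at (50,145) is well clear.

Run:
```python
from h import *
c=shot('wrist')
u=lambda p:(p[0]/5+210-.4,p[1]/5+105-.4)
P=np.array([onz(c,*u(p),.041)[:2] for p in((308,280),(450,208),(492,288),(347,360))])
print(P,P.mean(0),np.linalg.norm(P-np.roll(P,-1,0),axis=1))
for a,b in((0,1),(3,2)):d=P[b]-P[a];print(np.degrees(np.arctan2(d[1],d[0])))
legs=[onz(c,*u(p),.044)[:2] for p in((356,318),(454,270))];d=legs[1]-legs[0];print(np.mean(legs,0),np.linalg.norm(d),np.degrees(np.arctan2(d[1],d[0])))
s=ctrl.get_state();m=R.from_quat(s['tcp_rot']).as_matrix();print(s['eef_pos'],m)
```

```text
[[ 0.46132936 -0.25925193]
 [ 0.48227501 -0.29536363]
 [ 0.46139798 -0.30865081]
 [ 0.43971353 -0.27125378]] [ 0.46117897 -0.28363004] [0.04174656 0.0247467  0.04322907 0.02472425]
-59.885241315619304
-59.892942482581525
[ 0.45931759 -0.28496845] 0.028695403552394274 -60.40149121722936
[ 0.45661868 -0.2354039   0.2590727 ] [[ 9.98962506e-01  4.55388699e-02 -3.49623912e-04]
 [ 4.55391228e-02 -9.98962272e-01  7.52933230e-04]
 [-3.14973369e-04 -7.68073633e-04 -9.99999655e-01]]
```

Emit:
move_arm:
  plan: [1, -12, -30, 0, 0, 7, 85, 1, -12, -30, 0, 0, 7, 85, 1, -12, -30, 0, 0, 7, 85, 0.5, -13, -30, 0, 0, 6.4, 85, 0, 0, -25, 0, 0, 0, 85, 0, 0, -20, 0, 0, 0, 85, 0, 0, 0, 0, 0, 0, 85, 0, 0, 0, 0, 0, 0, 85]

```text
time: 3.15
eef_pos: [0.4607, -0.2841, 0.0947]
tcp_rot: [0.966, 0.259, 0.0, -0.0]
contact_force: [-0.6, -0.3, 1.1]
opening: 0.993
finger_force: 0.0
```

Run:
```python
from h import *
c=shot('wrist');s=ctrl.get_state();m=R.from_quat(s['tcp_rot']).as_matrix();print(s['eef_pos'],m,np.degrees(np.arctan2(m[1,1],m[0,1])))
save(c,'pics/w2.png')
x,y=proj(c,(.460,-.2845,.042)).astype(int);x0,y0=max(0,x-100),max(0,y-75)
cv2.imwrite('pics/w2c.png',cv2.resize(c['color'][y0:y0+150,x0:x0+200,::-1],None,fx=4,fy=4,interpolation=cv2.INTER_CUBIC));print(x0,y0)
```

```text
[ 0.46118762 -0.28484226  0.09571678] [[ 8.65610409e-01  5.00715636e-01  1.57250175e-03]
 [ 5.00717650e-01 -8.65609586e-01 -1.37094679e-03]
 [ 6.74718093e-04  1.97408520e-03 -9.99997824e-01]] -59.95257803964679
152 136
```

View pics/w2c.png

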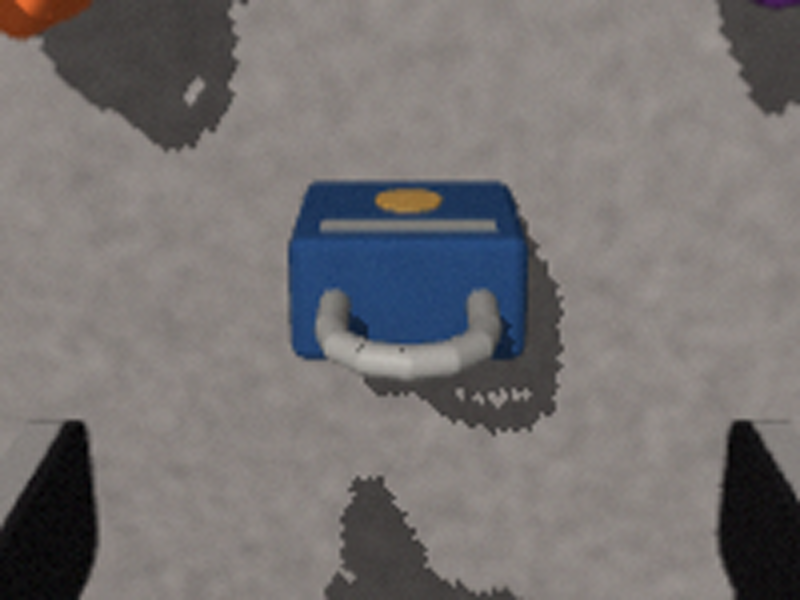

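The lock is squarely aligned between the fingers (body centre at crop (408,298), finger mid 408).

Run:
```python
from h import *
c=shot('wrist')
P=np.array([onz(c,p[0]/4+152-.4,p[1]/4+136-.4,.0415)[:2] for p in((292,238),(526,238),(524,358),(295,358))])
print(P.mean(0),np.linalg.norm(P-np.roll(P,-1,0),axis=1),ctrl.get_state()['eef_pos'])
```

```text
[ 0.46143918 -0.28590759] [0.04445209 0.02506798 0.04515437 0.02504945] [ 0.46137543 -0.28527878  0.09616678]
```

Emit:
move_arm:
  plan: [0, -0.5, -25, 0, 0, 0, 85, 0, 0, -25, 0, 0, 0, 85, 0, 0, -20, 0, 0, 0, 85, 0, 0, -16, 0, 0, 0, 85, 0, 0, 0, 0, 0, 0, 85, 0, 0, 0, 0, 0, 0, 40, 0, 0, 0, 0, 0, 0, 40, 0, 0, 0, 0, 0, 0, 40, 0, 0, 0, 0, 0, 0, 40, 0, 0, 0, 0, 0, 0, 40]
  newtons: 30

```text
time: 4.25
eef_pos: [0.4613, -0.2865, 0.0101]
tcp_rot: [0.966, 0.258, 0.001, 0.001]
contact_force: [-1.4, 1.3, 6.4]
opening: 0.532
finger_force: 32.5
```

Emit:
move_arm:
  plan: [0, 0, 0, 0, 0, 0, 40, 0, 0, 0, 0, 0, 0, 40, 0, 0, 0, 0, 0, 0, 40]

```text
time: 4.55
eef_pos: [0.4613, -0.2865, 0.0101]
tcp_rot: [0.966, 0.258, 0.001, 0.001]
contact_force: [-0.6, 1.3, 6.1]
opening: 0.535
finger_force: 32.6
```

Emit:
move_arm:
  plan: [0, 0, 5, 0, 0, 0, 40, 0, 0, 15, 0, 0, 0, 40, 0, 0, 25, 0, 0, 0, 40, 0, 0, 30, 0, 0, 0, 40, 0, 0, 30, 0, 0, 0, 40, 0, 0, 20, 0, 0, 0, 40, 0, 0, 5, 0, 0, 0, 40]

```text
time: 5.25
eef_pos: [0.4615, -0.2869, 0.1421]
tcp_rot: [0.966, 0.258, 0.002, 0.003]
contact_force: [-0.4, 0.2, -2.2]
opening: 0.536
finger_force: 31.7
```

Emit:
move_arm:
  plan: [6, 11, 0, 0, 0, 3, 40, 12, 22, 0, 0, 0, 5, 40, 12, 24, 0, 0, 0, 5, 40, 12, 24, 0, 0, 0, 5, 40, 12, 24, 0, 0, 0, 5, 40, 12, 24, 0, 0, 0, 6, 40, 12, 24, 0, 0, 0, 6, 40, 12, 24, 0, 0, 0, 6, 40, 12, 24, 0, 0, 0, 6, 40, 12, 24, 0, 0, 0, 6, 40, 12, 22, 0, 0, 0, 6, 40, 8, 12, 0, 0, 0, 3, 40]

```text
time: 6.45
eef_pos: [0.5934, -0.024, 0.136]
tcp_rot: [0.693, 0.721, -0.001, -0.002]
contact_force: [-0.8, 0.1, -1.2]
opening: 0.53
finger_force: 31.7
```

Emit:
move_arm:
  plan: [0, 0, 0, 0, 0, 0, 40, 0, 0, 0, 0, 0, 0, 40]

```text
time: 6.65
eef_pos: [0.5935, -0.0267, 0.1372]
tcp_rot: [0.695, 0.719, -0.001, -0.001]
contact_force: [0.5, -0.7, -1.0]
opening: 0.533
finger_force: 31.7
```

Run:
```python
from h import *
c=shot('wrist');s=ctrl.get_state();m=R.from_quat(s['tcp_rot']).as_matrix();print(s['eef_pos'],m,np.degrees(np.arctan2(m[1,1],m[0,1])),s['contact_force'],s['opening'])
a,b=shot('scene'),shot('side')
z=lambda i,x0,y0,x1,y1:cv2.resize(i['color'][y0:y1,x0:x1,::-1],(400,300),interpolation=cv2.INTER_CUBIC)
cv2.imwrite('pics/crop3.png',np.vstack([cv2.resize(c['color'][:,:,::-1],(800,600))[0:0],np.hstack([z(a,255,170,375,260),z(b,160,100,280,190)]),np.hstack([cv2.resize(c['color'][:,:,::-1],(400,300)),z(c,156,0,356,150)])]))
print([proj(c,p) for p in((.5945,.068,.156),(.591,.268,.15))])
```

```text
[ 0.59347717 -0.02714583  0.13750828] [[-3.29550770e-02  9.99455225e-01 -1.79359106e-03]
 [ 9.99456834e-01  3.29549844e-02 -8.11939906e-05]
 [-2.20419927e-05 -1.79529260e-03 -9.99998388e-01]] 1.8885265019784376 [-0.65088583  0.44753215 -1.05394907] 0.533867378049104
[array([259.72460897,  63.38203382]), array([256.3748808 ,  70.36276999])]
```

View pics/crop3.png

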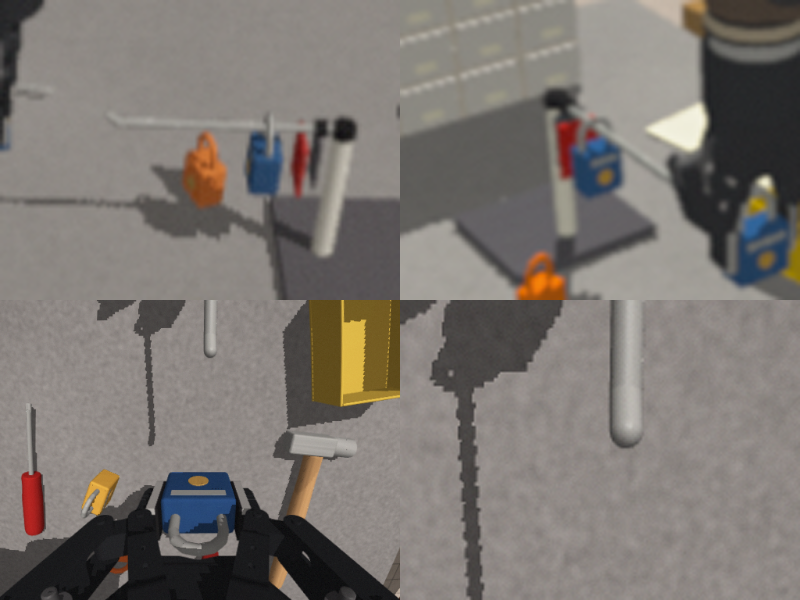

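Wrist view (lower right, crop): prong vertical, axis at full-image u≈269.3 from row 1 down to the tip at (269.5,66); the lock is square in the fingers.

Run:
```python
from h import *
c=shot('wrist')
A=onz(c,269.5,67,.1565);B=onz(c,269.1,2,.150);C=onz(c,269.3,30,.150);print(A,C,B,np.degrees(np.arctan2(*(B-C)[[1,0]])),np.degrees(np.arctan2(*(B-A)[[1,0]])))
# lock held: top face corners (full px)
for p in((213,220),(302,220)):print(onz(c,*p,ctrl.get_state()['eef_pos'][2]-.0101+.0415))
a=shot('scene');b=shot('side')
P,e=tri(a,(255+113*.3,170+117*.3),b,(0,0)) if 0 else (0,0)
# rack post top in scene
print(onz(a,255+346*.3-.5,170+126*.3,.157),onz(a,255+115*.3,170+119*.3,.155))
```

```text
[0.59899677 0.06580984 0.1565    ] [0.59853091 0.08137083 0.15      ] [0.59795445 0.09210925 0.15      ] 93.07278959996836 92.26959541734702
[0.57637848 0.00093274 0.16957976]
[0.61587072 0.00221635 0.16957976]
[0.59763821 0.26490853 0.157     ] [0.60029621 0.07195214 0.155     ]
```

Emit:
move_arm:
  plan: [1, 0, -9, 0, 0, 0, 40, 1, 5, -9, 0, 0, 0, 40, 1, 10, -9, 0, 0, 0, 40, 0.5, 15, 0, 0, 0, 0, 40, 0, 15, 0, 0, 0, 0, 40, 0, 10, 0, 0, 0, 0, 40, 0, 5, 0, 0, 0, 0, 40, 0, 0, 0, 0, 0, 0, 40, 0, 0, 0, 0, 0, 0, 40, 0, 0, 0, 0, 0, 0, 40]

```text
time: 7.95
eef_pos: [0.5979, 0.0329, 0.1115]
tcp_rot: [0.695, 0.719, 0.0, 0.0]
contact_force: [-0.7, -0.1, -1.1]
opening: 0.533
finger_force: 31.7
```

Run:
```python
from h import *
c=shot('wrist');s=ctrl.get_state();m=R.from_quat(s['tcp_rot']).as_matrix();print(s['eef_pos'],np.degrees(np.arctan2(m[1,1],m[0,1])),s['contact_force'],s['opening'])
b=shot('side');a=shot('scene')
z=lambda i,x0,y0,x1,y1:cv2.resize(i['color'][y0:y1,x0:x1,::-1],(400,300),interpolation=cv2.INTER_CUBIC)
cv2.imwrite('pics/crop4.png',np.vstack([np.hstack([z(a,255,170,375,260),z(b,190,110,310,200)]),np.hstack([z(c,156,0,356,150),z(c,156,150,356,300)])]))
```

```text
[0.59782104 0.03282133 0.11144999] 1.9109732838901063 [ 0.77822239 -0.2347767  -1.16595068] 0.5283488526428114
```

View pics/crop4.png

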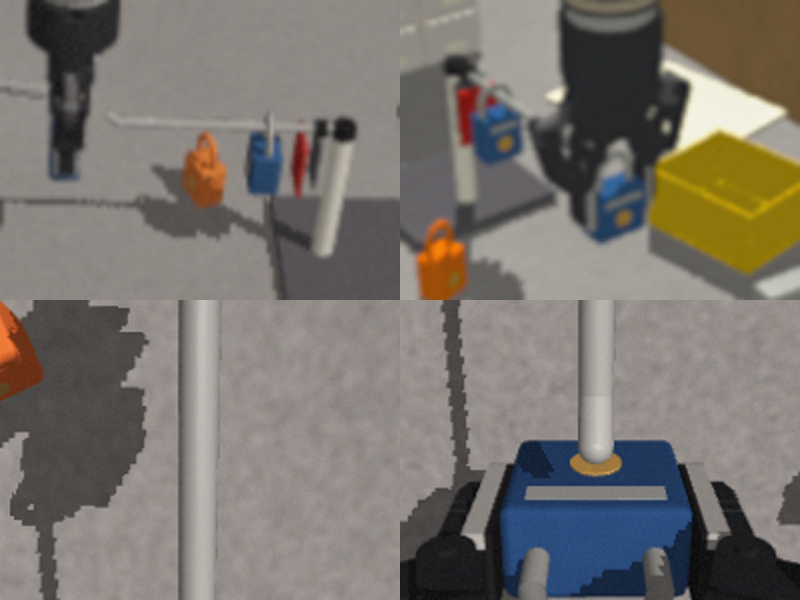

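Emit:
move_arm:
  plan: [0, 5, -1, 0, 0, 0, 40, -0.5, 8, 0, 0, 0, 0, 40, 0, 8, 0, 0, 0, 0, 40, -0.5, 8, 0, 0, 0, 0, 40, 0, 8, 0, 0, 0, 0, 40, -0.5, 8, 0, 0, 0, 0, 40, 0, 8, 0, 0, 0, 0, 40, -0.5, 8, 0, 0, 0, 0, 40, 0, 4, 0, 0, 0, 0, 40, 0, 0, 0, 0, 0, 0, 40, 0, 0, 0, 0, 0, 0, 40, 0, 0, 0, 0, 0, 0, 40]

```text
time: 9.3
eef_pos: [0.5958, 0.098, 0.1103]
tcp_rot: [0.695, 0.719, -0.0, 0.0]
contact_force: [0.7, -0.6, -1.7]
opening: 0.533
finger_force: 31.7
```

Run:
```python
from h import *
c=shot('wrist');s=ctrl.get_state();m=R.from_quat(s['tcp_rot']).as_matrix();print(s['eef_pos'],np.degrees(np.arctan2(m[1,1],m[0,1])),s['contact_force'],s['opening'],s['wrist_torque'])
b=shot('side');a=shot('scene')
z=lambda i,x0,y0,x1,y1:cv2.resize(i['color'][y0:y1,x0:x1,::-1],(400,300),interpolation=cv2.INTER_CUBIC)
cv2.imwrite('pics/crop5.png',np.vstack([np.hstack([z(a,255,170,375,260),z(b,170,110,290,200)]),np.hstack([z(c,156,0,356,150),z(c,156,150,356,300)])]))
```

```text
[0.59575442 0.09793861 0.11031805] 1.9209808414637433 [-0.139799    0.09362622 -1.36833721] 0.534741868200906 [0.01899684 0.02176424 0.01575462]
```

View pics/crop5.png

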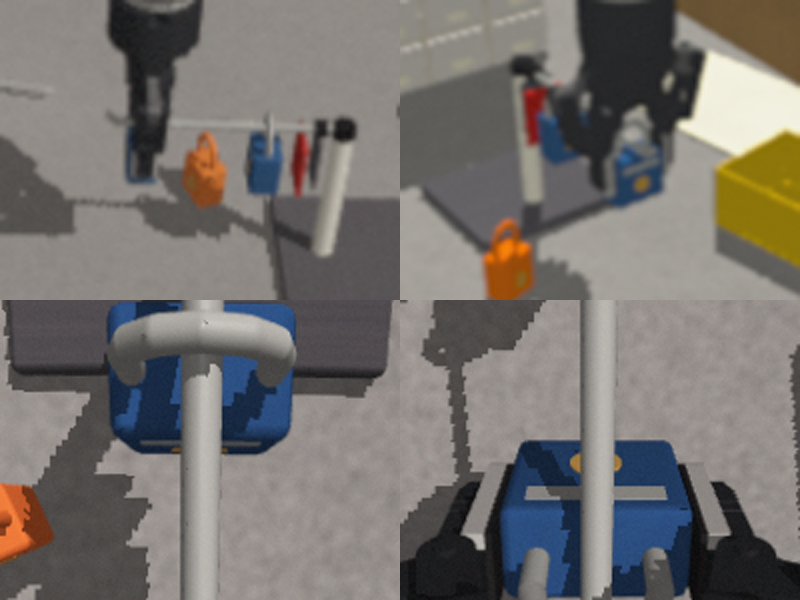

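The prong (crop u≈597) passes through the shackle, centred between the legs; the first lock hangs ahead. Lowering now.

Emit:
move_arm:
  plan: [0, 0, -3, 0, 0, 0, 40, 0, 0, -3, 0, 0, 0, 40, 0, 0, -2, 0, 0, 0, 40, 0, 0, -1, 0, 0, 0, 40, 0, 0, -1, 0, 0, 0, 40, 0, 0, 0, 0, 0, 0, 40, 0, 0, 0, 0, 0, 0, 40, 0, 0, 0, 0, 0, 0, 40]

```text
time: 10.25
eef_pos: [0.5958, 0.0983, 0.1005]
tcp_rot: [0.695, 0.719, 0.0, 0.0]
contact_force: [0.1, 0.1, -1.2]
opening: 0.532
finger_force: 31.7
```

Emit:
move_arm:
  plan: [0, 0, -1, 0, 0, 0, 40, 0, 0, 0, 0, 0, 0, 40, 0, 0, 0, 0, 0, 0, 40]

```text
time: 10.55
eef_pos: [0.5957, 0.0983, 0.0993]
tcp_rot: [0.695, 0.719, -0.0, -0.0]
contact_force: [0.4, 0.3, -1.8]
opening: 0.535
finger_force: 31.7
```

Emit:
move_arm:
  plan: [0, 0, -0.5, 0, 0, 0, 40, 0, 0, 0, 0, 0, 0, 40, 0, 0, 0, 0, 0, 0, 40]

```text
time: 10.85
eef_pos: [0.5957, 0.0983, 0.0988]
tcp_rot: [0.695, 0.719, 0.0, 0.0]
contact_force: [0.3, -0.5, -1.1]
opening: 0.536
finger_force: 31.7
```

Emit:
move_arm:
  plan: [0, 0, -0.5, 0, 0, 0, 40, 0, 0, 0, 0, 0, 0, 40, 0, 0, 0, 0, 0, 0, 40]

```text
time: 11.15
eef_pos: [0.5958, 0.0983, 0.0986]
tcp_rot: [0.695, 0.719, 0.0, 0.0]
contact_force: [-1.1, -0.1, -0.4]
opening: 0.533
finger_force: 31.9
```

Emit:
move_arm:
  plan: [0, 0, -0.5, 0, 0, 0, 40, 0, 0, 0, 0, 0, 0, 40, 0, 0, 0, 0, 0, 0, 40]

```text
time: 11.45
eef_pos: [0.596, 0.0983, 0.0984]
tcp_rot: [0.695, 0.719, 0.0, 0.0]
contact_force: [-2.6, -0.1, 3.4]
opening: 0.535
finger_force: 32.2
```

Emit:
move_arm:
  plan: [-1, 0, 1, 0, 0, 0, 40, -1, 0, 1, 0, 0, 0, 40, 0, 3, 0, 0, 0, 0, 40, 0, 6, 0, 0, 0, 0, 40, -0.5, 7, 0, 0, 0, 0, 40, 0, 7, 0, 0, 0, 0, 40, -0.5, 7, 0, 0, 0, 0, 40, 0, 6, 0, 0, 0, 0, 40, 0, 4, 0, 0, 0, 0, 40, 0, 0, 0, 0, 0, 0, 40, 0, 0, 0, 0, 0, 0, 40]

```text
time: 12.55
eef_pos: [0.5927, 0.1383, 0.0998]
tcp_rot: [0.695, 0.719, -0.0, 0.0]
contact_force: [0.8, -0.3, -1.5]
opening: 0.534
finger_force: 31.7
```

Run:
```python
from h import *
c=shot('wrist');s=ctrl.get_state();m=R.from_quat(s['tcp_rot']).as_matrix();print(s['eef_pos'],s['contact_force'],s['opening'],s['wrist_torque'])
b=shot('side');a=shot('scene')
z=lambda i,x0,y0,x1,y1:cv2.resize(i['color'][y0:y1,x0:x1,::-1],(400,300),interpolation=cv2.INTER_CUBIC)
cv2.imwrite('pics/crop6.png',np.vstack([np.hstack([z(a,275,180,365,247),z(b,170,110,290,200)]),np.hstack([z(c,156,0,356,150),z(c,156,150,356,300)])]))
```

```text
[0.59273557 0.13817722 0.09981429] [ 0.33372073 -0.40775902 -2.01615937] 0.5328061733723142 [0.00048221 0.00296976 0.04967613]
```

View pics/crop6.png

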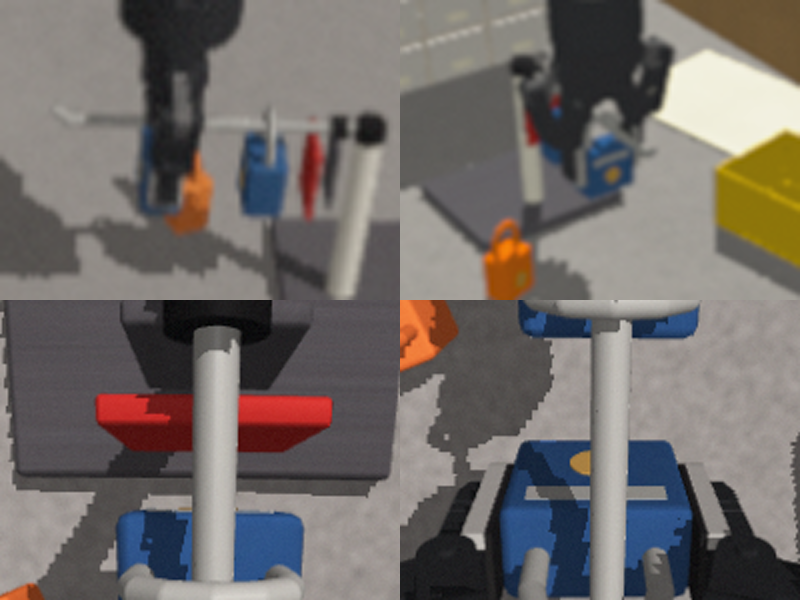

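Lock and prong: prong axis at crop u≈609 vs lock centre 596, i.e. the lock is ~2 mm too far to -x. First lock's rear top edge is at row ≈106, red pad's front top edge at row ≈62.

Run:
```python
from h import *
c=shot('wrist')
print('back first',onz(c,261,106,.1305),'pad face',onz(c,263,62.5,.142),'front first',onz(c,260,150+36/2,.0887),'own front bottom top edge',onz(c,254,150+100,.131),c['o'])
```

```text
back first [0.59465569 0.21569944 0.1305    ] pad face [0.59445264 0.23021167 0.142     ] front first [0.59658472 0.18056727 0.0887    ] own front bottom top edge [0.59406983 0.15181475 0.131     ] [0.59172628 0.2179044  0.24329666]
```

Emit:
move_arm:
  plan: [1, 3, 0, 0, 0, 0, 40, 1, 4, 0, 0, 0, 0, 40, 0, 4, 0, 0, 0, 0, 40, -0.4, 4, 0, 0, 0, 0, 40, 0, 4, 0, 0, 0, 0, 40, -0.4, 4, 0, 0, 0, 0, 40, 0, 4, 0, 0, 0, 0, 40, 0, 3, 0, 0, 0, 0, 40, 0, 0, 0, 0, 0, 0, 40, 0, 0, 0, 0, 0, 0, 40]

```text
time: 13.75
eef_pos: [0.5939, 0.1683, 0.0998]
tcp_rot: [0.695, 0.719, -0.0, 0.0]
contact_force: [-0.6, -0.6, -1.2]
opening: 0.534
finger_force: 31.7
```

Emit:
move_arm:
  plan: [0, 1.5, 0, 0, 0, 0, 40, 0, 1.5, 0, 0, 0, 0, 40, 0, 1.5, 0, 0, 0, 0, 40, -0.2, 1.5, 0, 0, 0, 0, 40, 0, 1.5, 0, 0, 0, 0, 40, 0, 1.5, 0, 0, 0, 0, 40]

```text
time: 14.35
eef_pos: [0.5937, 0.1774, 0.0998]
tcp_rot: [0.695, 0.719, -0.0, 0.0]
contact_force: [0.7, 0.4, -1.9]
opening: 0.534
finger_force: 31.7
```

Emit:
move_arm:
  plan: [0, 1, 0, 0, 0, 0, 40, 0, 1, 0, 0, 0, 0, 40, 0, 1, 0, 0, 0, 0, 40, -0.1, 1, 0, 0, 0, 0, 40, 0, 1, 0, 0, 0, 0, 40]

```text
time: 14.85
eef_pos: [0.5936, 0.1822, 0.0997]
tcp_rot: [0.695, 0.719, -0.0, 0.0]
contact_force: [-1.0, 0.1, -1.9]
opening: 0.532
finger_force: 31.6
```

Emit:
move_arm:
  plan: [0, 1, 0, 0, 0, 0, 40, 0, 1, 0, 0, 0, 0, 40, 0, 1, 0, 0, 0, 0, 40]

```text
time: 15.15
eef_pos: [0.5937, 0.1852, 0.0999]
tcp_rot: [0.695, 0.719, -0.0, 0.0]
contact_force: [-0.1, -2.4, -0.5]
opening: 0.535
finger_force: 31.7
```

Emit:
move_arm:
  plan: [0, 1, 0, 0, 0, 0, 40, -0.1, 1, 0, 0, 0, 0, 40]

```text
time: 15.35
eef_pos: [0.5937, 0.187, 0.1001]
tcp_rot: [0.695, 0.719, -0.0, 0.0]
contact_force: [-0.9, -2.1, -0.1]
opening: 0.532
finger_force: 31.8
```

Run:
```python
from h import *
s=ctrl.get_state();f=[]
c=shot('wrist')
for _ in range(4):
    c=shot('wrist');s=ctrl.get_state();f.append(s['contact_force'])
print(np.mean(f,0),s['eef_pos'],s['wrist_torque'])
h=cv2.cvtColor(c['color'],cv2.COLOR_RGB2HSV)
blue=((h[...,0]>100)&(h[...,0]<125)&(h[...,1]>130))
red=((h[...,0]<8)|(h[...,0]>172))&(h[...,1]>150)&(h[...,2]>90)
for u in(225,232,240,280,286,292):
    print(u,'blue',np.flatnonzero(np.diff(blue[:300,u].astype(int))),'red',np.flatnonzero(np.diff(red[:150,u].astype(int))))
save(c,'pics/w7.png')
```

```text
[-0.45490839 -1.9973409  -0.42339624] [0.59371971 0.18726715 0.10000254] [-0.28591479 -0.08816492 -0.0643851 ]
225 blue [198 222 267 273] red []
232 blue [198 248 249 251 272 297] red []
240 blue [198 248 249 256 274 297] red []
280 blue [198 225 239 247 270 273] red []
286 blue [198 222 266 273] red []
292 blue [198 225 261 288] red []
```

Emit:
move_arm:
  plan: [0, 1, 0, 0, 0, 0, 40, 0, 1, 0, 0, 0, 0, 40]

```text
time: 15.8
eef_pos: [0.5937, 0.1892, 0.1]
tcp_rot: [0.695, 0.719, -0.0, 0.0]
contact_force: [-0.0, -3.1, 0.3]
opening: 0.533
finger_force: 31.8
```

Emit:
move_arm:
  plan: [0, 1, 0, 0, 0, 0, 40, 0, 0, 0, 0, 0, 0, 40]

```text
time: 16.0
eef_pos: [0.5936, 0.1905, 0.0998]
tcp_rot: [0.695, 0.719, 0.0, -0.0]
contact_force: [0.2, -1.8, -0.7]
opening: 0.531
finger_force: 31.8
```

Emit:
move_arm:
  plan: [-0.1, 1, 0, 0, 0, 0, 40, 0, 0, 0, 0, 0, 0, 40]

```text
time: 16.2
eef_pos: [0.5934, 0.1915, 0.0998]
tcp_rot: [0.695, 0.719, 0.0, -0.0]
contact_force: [-0.4, -2.0, -1.0]
opening: 0.533
finger_force: 31.8
```

Emit:
move_arm:
  plan: [0, 1, 0, 0, 0, 0, 40, 0, 0, 0, 0, 0, 0, 40]

```text
time: 16.4
eef_pos: [0.5934, 0.1925, 0.0998]
tcp_rot: [0.695, 0.719, 0.0, -0.0]
contact_force: [-0.4, -1.2, -0.8]
opening: 0.531
finger_force: 31.8
```

Emit:
move_arm:
  plan: [0, 1, 0, 0, 0, 0, 40, 0, 0, 0, 0, 0, 0, 40]

```text
time: 16.6
eef_pos: [0.5934, 0.193, 0.0998]
tcp_rot: [0.695, 0.719, -0.0, 0.0]
contact_force: [-0.0, -3.8, -0.2]
opening: 0.534
finger_force: 31.8
```

Emit:
move_arm:
  plan: [0, 1, 0, 0, 0, 0, 40, 0, 0, 0, 0, 0, 0, 40]

```text
time: 16.8
eef_pos: [0.5933, 0.1936, 0.0998]
tcp_rot: [0.695, 0.719, -0.001, 0.0]
contact_force: [-0.9, -5.2, 0.3]
opening: 0.532
finger_force: 31.9
```

Emit:
move_arm:
  plan: [-0.1, 1, 0, 0, 0, 0, 40, 0, 0, 0, 0, 0, 0, 40]

```text
time: 17.0
eef_pos: [0.5933, 0.1941, 0.0999]
tcp_rot: [0.695, 0.719, -0.001, 0.001]
contact_force: [0.1, -6.4, 0.7]
opening: 0.534
finger_force: 31.9
```

Emit:
move_arm:
  plan: [0, 1, 0, 0, 0, 0, 40, 0, 0, 0, 0, 0, 0, 40]

```text
time: 17.2
eef_pos: [0.5933, 0.1945, 0.0998]
tcp_rot: [0.695, 0.719, -0.002, 0.001]
contact_force: [-0.6, -8.5, 1.2]
opening: 0.533
finger_force: 32.0
```

Run:
```python
from h import *
f=[]
for _ in range(3):
    cams.read_camera('wrist');s=ctrl.get_state();f.append(s['contact_force'])
print(np.array(f),s['eef_pos'],s['wrist_torque'])
```

```text
[[-1.03946784 -8.54104178  1.66742799]
 [-0.81519652 -7.07678189  0.91462112]
 [-0.5287381  -8.55974695  0.75966367]] [0.59330714 0.19451376 0.099894  ] [-1.23001383  0.06809437 -0.10305951]
```

Emit:
move_arm:
  plan: [0, 0.7, 0, 0, 0, 0, 40, 0, 0, 0, 0, 0, 0, 40, 0, 0, 0, 0, 0, 0, 40, 0, 0, 0, 0, 0, 0, 40]

```text
time: 17.75
eef_pos: [0.5933, 0.1947, 0.0999]
tcp_rot: [0.695, 0.719, -0.002, 0.001]
contact_force: [-1.1, -9.6, 1.1]
opening: 0.535
finger_force: 32.0
```

Run:
```python
from h import *
f=[]
for i in range(4):
    c=shot(['wrist','scene','side','wrist'][i]);s=ctrl.get_state();f.append(s['contact_force'])
print(np.mean(f,0),s['eef_pos'],s['wrist_torque'],s['time'])
save(c,'pics/w8.png')
cv2.imwrite('pics/w8c.png',cv2.resize(c['color'][0:300,56:456,::-1],(800,600)))
```

```text
[-0.90869819 -9.79679838  0.92115421] [0.59331368 0.19473485 0.09989466] [-1.41095957  0.10717809 -0.08717245] 17.95
```

View pics/w8c.png

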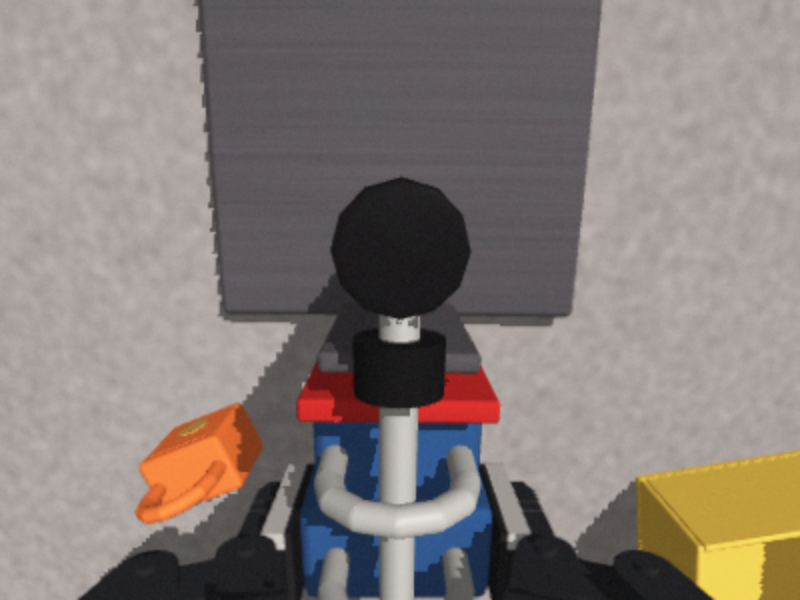

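The first lock's back is flush against the red pad, new lock right behind it; ~9.8 N held >0.5 s. Letting go.

Emit:
move_arm:
  plan: [0, 0, 0, 0, 0, 0, 50, 0, 0, 0, 0, 0, 0, 60, 0, 0, 0, 0, 0, 0, 75, 0, 0, 0, 0, 0, 0, 85, 0, 0, 0, 0, 0, 0, 85, 0, 0, 0, 0, 0, 0, 85, 0, 0, 0, 0, 0, 0, 85, 0, 0, 0, 0, 0, 0, 85, 0, 0, 0, 0, 0, 0, 85]

```text
time: 18.85
eef_pos: [0.5933, 0.197, 0.0998]
tcp_rot: [0.695, 0.719, 0.0, -0.0]
contact_force: [1.3, -1.1, -0.2]
opening: 0.997
finger_force: 0.0
```

Emit:
move_arm:
  plan: [0, 0, 5, 0, 0, 0, 85, 0, 0, 10, 0, 0, 0, 85, 0, 0, 15, 0, 0, 0, 85, 0, 0, 20, 0, 0, 0, 85, 0, 0, 20, 0, 0, 0, 85, 0, 0, 20, 0, 0, 0, 85, 0, 0, 20, 0, 0, 0, 85, 0, 0, 20, 0, 0, 0, 85, 0, 0, 20, 0, 0, 0, 85, 0, 0, 10, 0, 0, 0, 85, 0, 0, 0, 0, 0, 0, 85, 0, 0, 0, 0, 0, 0, 85]

```text
time: 20.05
eef_pos: [0.5931, 0.1969, 0.2597]
tcp_rot: [0.695, 0.719, -0.0, -0.0]
contact_force: [-0.4, -0.5, -0.7]
opening: 0.994
finger_force: 0.0
```

Run:
```python
from h import *
a,b,c=shot('scene'),shot('side'),shot('wrist');s=ctrl.get_state();print(s['eef_pos'],s['contact_force'],s['time'])
z=lambda i,x0,y0,x1,y1:cv2.resize(i['color'][y0:y1,x0:x1,::-1],(400,300),interpolation=cv2.INTER_CUBIC)
cv2.imwrite('pics/end.png',np.vstack([np.hstack([z(a,275,180,365,247),z(b,160,110,280,200)]),np.hstack([z(c,156,100,356,250),z(a,0,0,512,384)])]))
```

```text
[0.59263635 0.19687143 0.25819693] [-0.40863931 -0.47617141  0.60517782] 20.2
```

View pics/end.png

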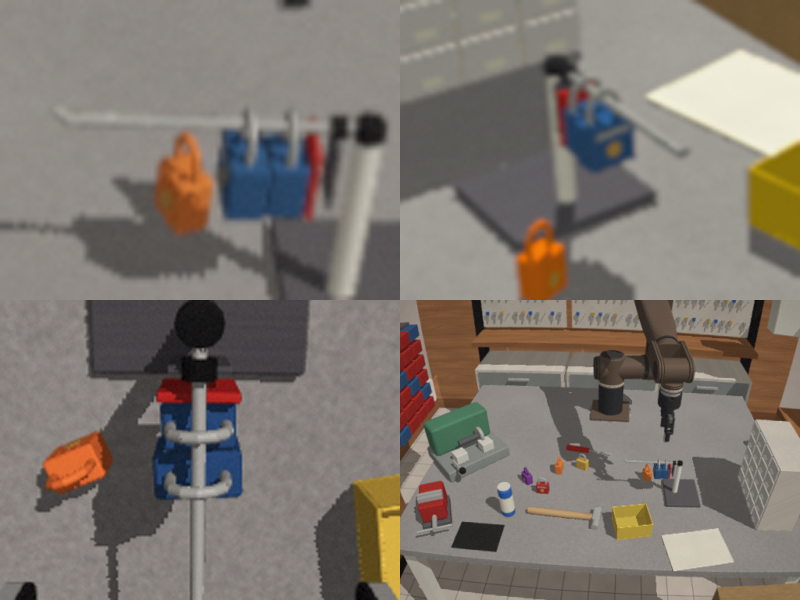

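Both locks hang together on the prong (scene crop 245,165 and 290,165), the robot is clear of them, and the bystanders have not moved.

```bash
python3 -c "
from plant import order
print(order.sign_off())"
```

```text
the job is handed in; nothing more can be done
None
```

The new blue padlock hangs on the prong in front of the first one; I pressed the pair into the sprung stop at about 9.8 N for over half a second, let go with both hanging close together, and handed the job in at about 20 s of the 70 s limit.

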